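Make up two sweet-shop gift packs

TASK

Please make up the two gift packs. The round tin gets the three small corked jars, nested in a triangle so that all three stand upright on its floor; the wooden tray gets the large corked jar in its wide compartment and the shorter of the two sweet cartons that stand among these jars, standing upright on its long narrow edge as it does now, in its narrow one. The jars are glass, so set them down rather than drop them, and leave the longer carton where it is.

Things in the scene. Friction and masses are not known exactly. Their poses are not given: they have to be found in the camera images.
- jar_small_a: One of three identical small corked glass jars: body 50 mm across and 48 mm high with a rounded foot; its round cork, 28 mm across, stands 21 mm out of the neck (48 to 69 mm above the underside; jar 69 mm high in all). About 90 g. Pinch the cork from above. Origin: centre of the underside; z up. All jars hold the same cream and pink almonds.
- jar_small_b: One of three identical small corked glass jars: body 50 mm across and 48 mm high with a rounded foot; its round cork, 28 mm across, stands 21 mm out of the neck (48 to 69 mm above the underside; jar 69 mm high in all). About 90 g. Pinch the cork from above. Origin: centre of the underside; z up. All jars hold the same cream and pink almonds.
- jar_small_c: One of three identical small corked glass jars: body 50 mm across and 48 mm high with a rounded foot; its round cork, 28 mm across, stands 21 mm out of the neck (48 to 69 mm above the underside; jar 69 mm high in all). About 90 g. Pinch the cork from above. Origin: centre of the underside; z up. All jars hold the same cream and pink almonds.
- jar_large: The large corked glass jar: body 68 mm across and 56 mm high with a rounded foot; its round cork, 40 mm across, stands 21 mm out of the neck (56 to 77 mm above the underside; jar 77 mm high in all). About 200 g. Pinch the cork from above. Origin: centre of the underside; z up. All jars hold the same cream and pink almonds.
- carton_short: The shorter of the two printed sweet cartons, standing on its long narrow edge: 28 mm thick (along its own x), 85 mm long (along its own y), 60 mm high. Weighs about 60 g. Grasp it across the 28 mm thickness, by its upper 30 mm (clear of the tray walls). Origin: centre of the underside; z up.
- carton_long: The longer of the two printed sweet cartons, standing on its long narrow edge: 30 mm thick (own x), 110 mm long (own y), 65 mm high. Not part of either pack (it is too long for the tray); it must stay where it is. Origin: centre of the underside; z up.
- gift_tin: Open round tin of plain metal, loose (0.6 kg): 122 mm inside diameter, 131 mm over the rolled rim, floor 4 mm thick, rim 32 mm above the counter. Three small jars fit only in a triangle: centres 30 to 35 mm from the tin's centre, 120 degrees apart, leave a few mm all round; a jar in the middle leaves no room for the others. Origin: centre of the underside; z up.
- gift_tray: Open wooden tray, loose (0.6 kg): 116 mm (own x) by 148 mm (own y) outside, walls 6 mm thick, 25 mm high, floor 4 mm thick. A divider 5 mm thick, 24 mm above the counter, runs along x: wide compartment on the -y side, 104 (x) by 84 mm (y); narrow one on the +y side, 104 (x) by 47 mm (y). Origin: centre of the underside; z up.
- tray_jar_cell (a point): Centre of the floor of the tray's wide compartment (for the large jar), on the floor's surface, 4 mm above the counter; axes as the tray's.
- tray_carton_slot (a point): Centre of the floor of the tray's narrow compartment (for the shorter carton), on the floor's surface, 4 mm above the counter; axes as the tray's. The carton's length must lie along x of this frame.
Things that resemble listed ones, but are neither listed nor needed, are in the scene too. What is shaped like the jar_large but blue is not meant.

How it is judged:
By the outcome, as a careful person would: the job done as asked, in the order asked, and still so for the second after the job is handed in, with the robot touching nothing.
It also fails if it takes over 128 s, if anything falls off the work surface, if the arm or the gripper's body presses on something with over 40 N, if the wrist force passes 120 N, or if a joint passes its speed limit or range.

ROBOT

A 7-joint arm with a two-finger parallel gripper is mounted at the origin on a cart in front of the work surface, level with it; the furniture and walls round the work are solid. World frame = base frame: x ahead of the robot, y to its left, z up, the work surface at z = 0. Lengths are in m, angles in degrees, forces in N, time in s.
With the tool pointing down it reaches from about 0.425 to 1.025 m from the base axis. Payload 9.4 kg.
Tool frame: the origin (TCP) lies at the very end of the fingers, on their centre line; the grasp point (between the pads) lies env.grip_point_offset behind it (env.grip_point_offset is the distance from the TCP to the grasp point, in m); z points along the fingers, y is the line along which they close (so a half turn about z gives the same grasp; the last joint's range is limited). The gripper opens to 93 mm and grips with 3 to 60 N. Pads are 15 mm wide; open, the fingers measure 128 mm over their backs; the gripper's body (75 mm by 188 mm) begins 65 mm behind the grasp point.
Start: joints at [59.605, 34.337, -0.143, 91.639, 0.103, 54.024, -4.572], TCP at [0.318, -0.652, 0.219] pointing down, gripper open.
Joint ranges: [-147.43, 147.43], [-19.82, 112.94], [-74.19, 73.91], [6.32, 146.72], [-59.91, 239.91], [6.04, 106.73], [-150.56, 150.56]. Speed limits (degrees/s): [127.2, 127.2, 172.46, 172.46, 180, 180, 180].

INTERFACE

Orientations are given as a 3x3 rotation matrix whose columns are the frame's x, y, z axes.
In Python, from plant import sensors, viewer, env, nets gives the robot as it stands. The module is installed in compiled form; this text tells all that it offers.
- The arm moves only by the tool apply_moves, never from a script. Its argument "rows" is a list of rows, each a list of 3 entries, a list of its own where there are three numbers: the finger opening in cm, from 0 to 9.3, then the shift along the tool's x, y, z in cm, then the turn, a rotation vector about the tool's x, y, z in rad. In form: [[jaw, [dx, dy, dz], [ax, ay, az]], ...]. A call has 1 to 10 rows; each row is the pose to reach, as a shift and turn from the pose commanded when the call began, along the tool's axes at that moment; what a row does not reach only later rows make up. A row lasts 1/8 s, in which the tool goes at most 62.5 mm and 10.7 degrees, less where a joint would pass 70% of its speed; a pose out of reach is approached as far as the arm can. A call with a gripper value outside its range is refused whole. The fingers move at their own pace and stop on an object; "force" is the grip in N (left out, the last holds). Time passes only in rows, so rows that repeat a pose let the fingers close. It gives the time, the measured TCP pose, the force, the opening and the grip force at its end, in the units of the state.
- sensors.get_state(): the state, without advancing time (a new reading comes with each control period).
- viewer.camera(name): name is "scene" or "side" or "wrist"; returns (picture, depth): 480x640x3 uint8, blue, green, red; 480x640 float32, m along the optical axis (not along the pixel's ray), 0 where there is no reading.
- viewer.get_calibration(name): a dict with "camera_matrix" (3x3 intrinsics, pixels), "k1" (the pictures are not rectified: a ray, as slopes to the right and down, at radius r is drawn at 1 + k1 r^2 times it, then the intrinsics apply), "camera_from_world" (4x4, takes a point from world to camera coordinates); the wrist camera has in their place "T_tool_cam" (4x4, takes a point from camera to tool coordinates, whose origin is the TCP and whose axes are the flange's). Camera axes: x right, y up, looking along -z (the intrinsics and any distortion apply to the point x, -y, -z); pixel columns grow to the right and rows downward; lengths in m; the calibration is good to about 2 mm. A picture is of the moment at which its call begins: read the wrist's pose just before it. get_calibration takes no time and is no camera call.
- env.finish_job(): hands the job in; it is judged then, once.
Trained networks look in the newest picture that a camera, given by its name, has taken for a name from the list of things; names that differ only in an ending like _2 or _b are one class to them, and where a whole thing is asked for, a point or a joint stands for the part that bears it (a point fixed in the world has none). Each returns a list of dicts, best first, with "confidence" (0 to 1); they miss things now and then, are a little off and sometimes report something else, mostly with a low value. They report only what shows in the picture. A call takes as long as a camera call. They do not tell look-alikes from the thing itself.
- nets.boxes_of(camera, query): "centre" ([x, y, z] in m, in world coordinates, good to about 4 mm: the middle of the surface that is visible of it).
- nets.regions_of(camera, query): "mask" (480x640 bool, what is visible of it).
- nets.spot_point(camera, query): "centre" ([x, y, z] in m, in world coordinates, good to about 4 mm: a listed point, or the origin of a listed thing).
The state is a dict: "time": time; "joints": joint angles; "qd": joint speeds; "joint_efforts": joint torques, N m; "tcp_pos": TCP position; "tool_rot": TCP orientation; "wrist_force": force on the tool from outside, world axes, zero at the start; "ft_torque": the same for the moment, N m; "width": finger opening in m; "grasp_force": force on a finger pad.
Only numpy, scipy, OpenCV 4.12 (cv2) and the standard library are available. Lean on these libraries where they do the work, as an engineer would, in place of code of your own. Each camera call takes 0.05 s, during which the arm holds its last target. There are 200 camera calls.

## Working session

There is one attempt and no reset: what is moved stays moved. The work goes in short steps, Python scripts to look and compute and a tool call to move; the robot and the scene stay as the last step left them, time stands still between calls to the robot, and variables do not carry over. Pictures are saved under pics/ and viewed, at most 14 in all, crops included, and the job is handed in when it is done.

Besides the shell and the picture viewer there is one more tool, called after "Call:" by a JSON object that holds its "name" and its "arguments". apply_moves: Moves the arm, as the interface text tells. Its arguments: {"type":"object","properties":{"rows":{"type":"array","items":{"type":"array"}},"force":{"type":"number"}},"required":["rows"]}

```bash
mkdir -p pics; ls; cat > h.py <<'E'
import numpy as np, cv2
from plant import sensors, viewer, env, nets
def shot(cam,name=None):
    s=sensors.get_state(); p,d=viewer.camera(cam)
    if name: cv2.imwrite(f'pics/{name}.png',p)
    return s,p,d
def cam_world(cam,s=None):
    c=viewer.get_calibration(cam)
    if cam=='wrist':
        T=np.eye(4);T[:3,:3]=np.array(s['tool_rot']);T[:3,3]=s['tcp_pos']
        W=T@np.array(c['T_tool_cam'])
    else: W=np.linalg.inv(np.array(c['camera_from_world']))
    return W,np.array(c['camera_matrix']),c['k1']
def rays(cam,uv,s=None):
    W,K,k1=cam_world(cam,s); uv=np.atleast_2d(np.float64(uv))
    n=cv2.undistortPoints(uv.reshape(-1,1,2),K,np.array([k1,0,0,0.])).reshape(-1,2)
    dc=np.c_[n[:,0],-n[:,1],-np.ones(len(n))]
    return W[:3,3],dc@W[:3,:3].T
def atz(cam,uv,z,s=None):
    o,r=rays(cam,uv,s); return o+r*((z-o[2])/r[:,2])[:,None]
def cloud(cam,d,s=None,mask=None):
    v,u=np.nonzero((d>0) if mask is None else (mask&(d>0)))
    o,r=rays(cam,np.c_[u,v],s); return o+r*d[v,u][:,None]
E
cat > a.py <<'E'
from h import *
s=sensors.get_state(); print(s['time'],s['tcp_pos'],np.round(s['tool_rot'],3).tolist(),s['width'],env.grip_point_offset)
for cam in ['scene','side']:
    s,p,d=shot(cam,cam+'0')
    for q in ['jar_small_a','jar_large','carton_short','carton_long','gift_tin','gift_tray','tray_jar_cell','tray_carton_slot']:
        print(cam,q,[(np.round(x['centre'],3).tolist(),round(x['confidence'],2)) for x in nets.spot_point(cam,q)])
print(viewer.get_calibration('wrist'))
E
python3 a.py
```

```text
pics
0.0 [ 0.31762984 -0.65116941  0.21774968] [[0.899, 0.438, -0.001], [0.438, -0.899, 0.001], [-0.0, -0.002, -1.0]] 0.09297752581314576 0.0188
scene jar_small_a [([0.442, -0.121, 0.002], 0.87), ([0.601, -0.342, 0.001], 0.74), ([0.588, -0.229, 0.002], 0.64)]
scene jar_large [([0.694, -0.258, -0.002], 0.92), ([0.576, -0.123, 0.001], 0.79), ([0.386, -0.025, 0.0], 0.64), ([0.698, -0.127, 0.001], 0.62)]
scene carton_short [([0.457, -0.334, -0.0], 0.74)]
scene carton_long [([0.447, -0.226, -0.0], 0.87)]
scene gift_tin [([0.511, 0.102, 0.001], 0.72)]
scene gift_tray [([0.491, 0.297, -0.0], 0.64)]
scene tray_jar_cell [([0.484, 0.272, 0.005], 0.96)]
scene tray_carton_slot [([0.517, 0.33, 0.005], 0.72)]
side jar_small_a [([0.604, -0.343, -0.003], 0.74), ([0.443, -0.226, -0.002], 0.71), ([0.437, -0.12, -0.0], 0.69), ([0.588, -0.227, -0.001], 0.64)]
side jar_large [([0.686, -0.255, -0.0], 0.83), ([0.708, -0.126, 0.001], 0.64), ([0.577, -0.122, 0.001], 0.63), ([0.459, -0.339, 0.001], 0.25)]
side carton_short [([0.458, -0.335, 0.002], 0.76)]
side carton_long [([0.444, -0.223, -0.0], 0.88)]
side gift_tin [([0.514, 0.099, 0.002], 0.93)]
side gift_tray [([0.494, 0.294, -0.005], 0.92)]
side tray_jar_cell [([0.59, -0.224, 0.0], 0.64), ([0.487, 0.273, 0.005], 0.61)]
side tray_carton_slot [([0.514, 0.335, 0.008], 0.95)]
{'camera_matrix': array([[429.98031869,   0.        , 317.99657392],
       [  0.        , 429.98031869, 231.07069815],
       [  0.        ,   0.        ,   1.        ]]), 'k1': 0.01829358377480791, 'T_tool_cam': array([[-3.58466197e-05,  9.71007862e-01,  2.39047548e-01,
         6.66686156e-02],
       [ 9.99999909e-01, -6.67978972e-05,  4.21288152e-04,
        -6.83061528e-04],
       [ 4.25041981e-04,  2.39047541e-01, -9.71007771e-01,
        -1.65731033e-01],
       [ 0.00000000e+00,  0.00000000e+00,  0.00000000e+00,
         1.00000000e+00]])}
```

View pics/scene0.png

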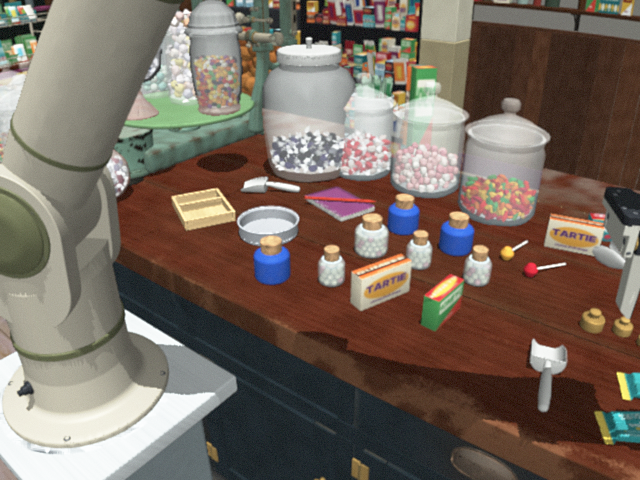

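View pics/side0.png

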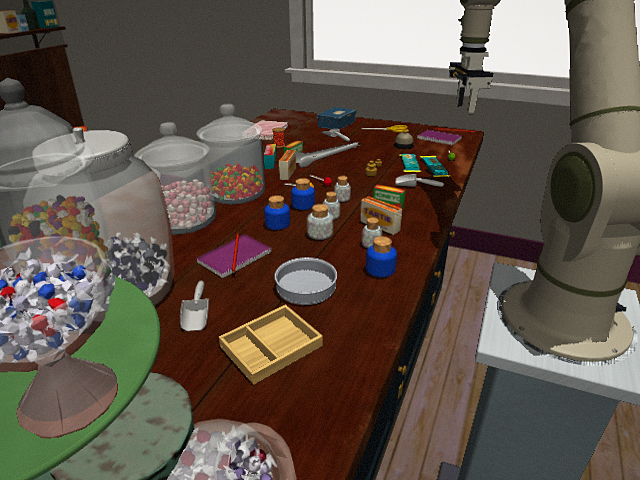

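The scene view shows the clear large jar at about (372,235), with three blue look-alikes around it. The small jars are at (331,265), (419,250) and (478,265). The short green carton is at (442,300), the long TARTIE carton at (380,282), the tin at (268,225) and the tray at (203,208). The side view agrees, with the tin at (306,281) and the tray at (270,343).

I'll go above the jar group first.

Call:
{"name": "apply_moves", "arguments": {"rows": [[6,[37,-30,-10],[0,0,0]],[6,[37,-30,-10],[0,0,0]],[6,[37,-30,-10],[0,0,0]],[6,[37,-30,-10],[0,0,0]],[6,[37,-30,-10],[0,0,0]],[6,[37,-30,-10],[0,0,0]],[6,[37,-30,-10],[0,0,0]],[6,[37,-30,-10],[0,0,0]],[6,[37,-30,-10],[0,0,0]],[6,[37,-30,-10],[0,0,0]]]}}

```text
time: 2.15
tcp_pos: [0.5185, -0.2203, 0.3186]
tool_rot: [[0.899, 0.438, -0.0], [0.438, -0.899, -0.001], [-0.0, 0.0, -1.0]]
wrist_force: [-0.4, -0.1, -0.2]
width: 0.0599
grasp_force: 0.0
```

```bash
cat > b.py <<'E'
from h import *
s,p,d=shot('wrist','w1'); print(s['time'],s['tcp_pos'],np.round(s['tool_rot'],3).tolist(),np.round(s['joints'],1))
for q in ['jar_small_a','jar_large','carton_short','carton_long']:
    print(q,[(np.round(x['centre'],3).tolist(),round(x['confidence'],2)) for x in nets.spot_point('wrist',q)])
C=cloud('wrist',d,s); print('table z',np.median(C[:,2]))
# top slabs
def comps(C,lo,hi,res=.002):
    m=(C[:,2]>lo)&(C[:,2]<hi); P=C[m]
    ij=np.floor((P[:,:2]-[.3,-.6])/res).astype(int); ok=(ij>=0).all(1)&(ij<400).all(1); P=P[ok];ij=ij[ok]
    g=np.zeros((400,400),np.uint8); g[ij[:,0],ij[:,1]]=255
    g=cv2.morphologyEx(g,cv2.MORPH_CLOSE,np.ones((3,3)))
    n,l=cv2.connectedComponents(g)
    for k in range(1,n):
        Q=P[l[ij[:,0],ij[:,1]]==k]
        if len(Q)<60: continue
        (c,sz,a)=cv2.minAreaRect(Q[:,:2].astype(np.float32)*1000)
        print(np.round(c,1),np.round(sz,1),round(a,1),'ztop',np.round(np.percentile(Q[:,2],[50,95]),4),len(Q))
comps(C,.057,.085)
E
python3 b.py
```

```text
2.15 [ 0.51852439 -0.22028899  0.31860258] [[0.899, 0.438, -0.0], [0.438, -0.899, -0.001], [-0.0, 0.0, -1.0]] [ 20.7  17.3  -4.6 106.    1.7  56.7 -48.6]
jar_small_a [([0.588, -0.227, -0.005], 0.96), ([0.6, -0.342, -0.001], 0.84), ([0.435, -0.127, 0.0], 0.61)]
jar_large [([0.383, -0.025, 0.001], 0.95), ([0.58, -0.124, 0.002], 0.84), ([0.692, -0.261, 0.0], 0.69)]
carton_short [([0.46, -0.338, -0.004], 0.74)]
carton_long [([0.446, -0.221, 0.001], 0.69)]
table z 0.0010943657637532966
[388. -24.] [47.5 44.3] 41.3 ztop [0.0763 0.0779] 1883
[ 447.4 -221.5] [ 30.3 110.4] 69.7 ztop [0.0648 0.0661] 3114
[ 458.2 -335.7] [28.2 85.5] 85.7 ztop [0.0597 0.0611] 1333
[ 439.4 -120.8] [26.8 27. ] 10.6 ztop [0.0686 0.07  ] 673
[ 577.5 -120. ] [46.9 46.7] 52.7 ztop [0.0764 0.0779] 1873
[ 589.2 -223.6] [26.7 27.4] 13.4 ztop [0.0685 0.0699] 698
[ 601. -339.] [27.2 27.2] 14.6 ztop [0.0683 0.0699] 725
[ 687.7 -255.5] [47.2 43.1] 51.8 ztop [0.0763 0.0779] 2168
```

View pics/w1.png

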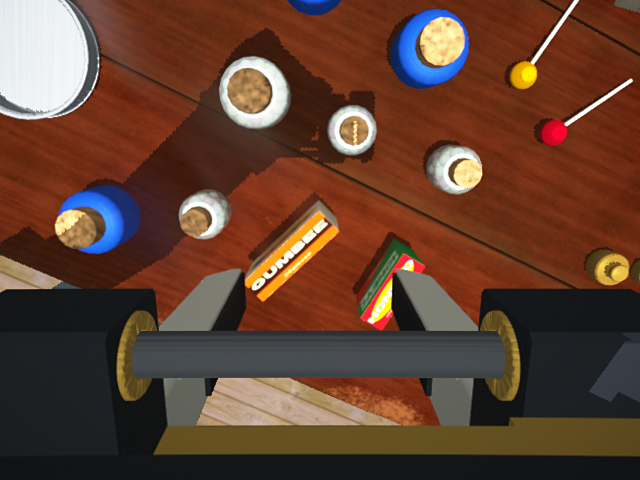

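The wrist view shows the clear large jar at (255,92). The small jars are at (352,130), (455,170) and (204,214), and the cartons at (292,250) long and (393,285) short. The depth components agree with the networks. Next I'll look at the tin and tray from above.

Call:
{"name": "apply_moves", "arguments": {"rows": [[6,[9.5,-37.5,0],[0,0,0]],[6,[9.5,-37.5,0],[0,0,0]],[6,[9.5,-37.5,0],[0,0,0]],[6,[9.5,-37.5,0],[0,0,0]],[6,[9.5,-37.5,0],[0,0,0]],[6,[9.5,-37.5,0],[0,0,0]],[6,[9.5,-37.5,0],[0,0,0]],[6,[9.5,-37.5,0],[0,0,0]],[6,[9.5,-37.5,0],[0,0,0]]]}}

```text
time: 3.52
tcp_pos: [0.4403, 0.1569, 0.3184]
tool_rot: [[0.9, 0.436, -0.0], [0.436, -0.9, -0.001], [-0.001, 0.001, -1.0]]
wrist_force: [0.1, 0.1, -0.3]
width: 0.0604
grasp_force: 0.0
```

```bash
cat > c.py <<'E'
from h import *
s,p,d=shot('wrist','w2'); print(s['time'],s['tcp_pos'],np.round(s['joints'],1))
def best(q):
    r=nets.spot_point('wrist',q); print(q,[(np.round(x['centre'],3).tolist(),round(x['confidence'],2)) for x in r])
for q in ['gift_tin','gift_tray','tray_jar_cell','tray_carton_slot']: best(q)
C=cloud('wrist',d,s)
def circle(P):
    A=np.c_[2*P,np.ones(len(P))]; x=np.linalg.lstsq(A,(P**2).sum(1),rcond=None)[0]; return x[:2],np.sqrt(x[2]+x[:2]@x[:2])
def do(C,tag):
    near=C[np.hypot(C[:,0]-.512,C[:,1]-.10)<.085]
    R=near[(near[:,2]>.027)&(near[:,2]<.04)]
    if len(R)>30: print(tag,'tin',circle(R[:,:2]),'z',np.percentile(R[:,2],[50,95]),len(R))
    F=near[np.hypot(near[:,0]-.512,near[:,1]-.10)<.04]; print(' tin floor z',np.median(F[:,2]))
    T=C[(np.hypot(C[:,0]-.492,C[:,1]-.296)<.11)]; R=T[(T[:,2]>.019)&(T[:,2]<.035)]
    print(tag,'tray',cv2.minAreaRect((R[:,:2]*1000).astype(np.float32)),'z',np.percentile(R[:,2],[50,95]),len(R))
    F=T[T[:,2]<.012]; F=F[np.hypot(F[:,0]-.485,F[:,1]-.272)<.03]; print(' floor',np.median(F[:,2]))
do(C,'wrist')
for cam in ['scene','side']:
    s2,p2,d2=shot(cam); C2=cloud(cam,d2); do(C2,cam)
    for xy in [(.589,-.2236),(.601,-.339),(.4394,-.1208),(.5775,-.12),(.4582,-.3357)]:
        n=C2[np.hypot(C2[:,0]-xy[0],C2[:,1]-xy[1])<.02]; print('  top',xy,np.round(np.percentile(n[:,2],[97]),4))
E
python3 c.py
```

```text
3.525 [0.440339   0.15691635 0.31842789] [-12.1  10.5 -17.2 116.1   3.9  54.  -95.4]
gift_tin [([0.516, 0.104, 0.001], 0.79)]
gift_tray [([0.496, 0.293, -0.0], 0.57)]
tray_jar_cell [([0.489, 0.267, 0.002], 0.63)]
tray_carton_slot [([0.518, 0.332, 0.002], 0.72)]
wrist tin (array([0.51466366, 0.10285924]), np.float64(0.06360472034261457)) z [0.03134804 0.03331074] 2310
 tin floor z 0.4092176964529667
wrist tray ((496.4365539550781, 295.10400390625), (147.98709106445312, 116.35096740722656), 62.0099983215332) z [0.02418187 0.02585017] 3702
 floor 0.00362829454684524
scene tin (array([0.51238947, 0.0980487 ]), np.float64(0.06386633976527624)) z [0.03113277 0.03384665] 365
 tin floor z 0.00521678030889039
scene tray ((494.9655456542969, 292.1265869140625), (157.7156219482422, 116.73997497558594), 62.34953689575195) z [0.02363441 0.0263613 ] 604
 floor 0.004274742029588552
  top (0.589, -0.2236) [0.0703]
  top (0.601, -0.339) [0.0701]
  top (0.4394, -0.1208) [0.0702]
  top (0.5775, -0.12) [0.0785]
  top (0.4582, -0.3357) [0.0622]
side tin (array([0.51271741, 0.10432657]), np.float64(0.06410082833242822)) z [0.03023051 0.03243368] 346
 tin floor z 0.0028841134811256053
side tray ((495.0774230957031, 294.92034912109375), (149.83934020996094, 118.44807434082031), 61.838897705078125) z [0.02352315 0.02580645] 1170
 floor 0.0039618791512526785
  top (0.589, -0.2236) [0.0684]
  top (0.601, -0.339) [0.0674]
  top (0.4394, -0.1208) [0.0689]
  top (0.5775, -0.12) [0.0767]
  top (0.4582, -0.3357) [0.0595]
```

View pics/w2.png

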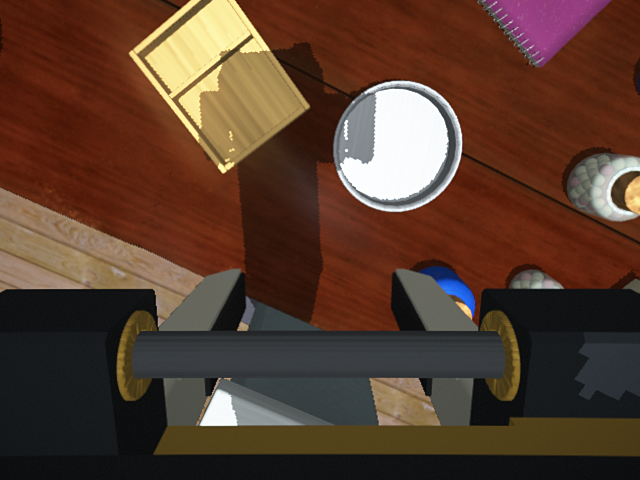

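The tin is at about (398,145) and the tray at (220,80), with the narrow compartment to the upper left. Heights and positions agree across the cameras. Next is a planner helper, then the first grasp.

```bash
cat > t.py <<'E'
import sys
from h import *
# usage: t.py x y z [x y z ...] in mm -> tool shift in cm from the present pose
s=sensors.get_state(); R=np.array(s['tool_rot']); p=np.array(s['tcp_pos'])
a=np.float64(sys.argv[1:]).reshape(-1,3)/1000
for t in a: print(np.round((t-p)@R*100,2).tolist())
E
python3 t.py 439.4 -120.8 130  439.4 -120.8 51
```

```text
[-12.27, 25.08, 18.86]
[-12.27, 25.07, 26.76]
```

Call:
{"name": "apply_moves", "arguments": {"rows": [[6,[-12.3,25.1,18.9],[0,0,0]],[6,[-12.3,25.1,18.9],[0,0,0]],[6,[-12.3,25.1,18.9],[0,0,0]],[6,[-12.3,25.1,18.9],[0,0,0]],[6,[-12.3,25.1,18.9],[0,0,0]],[6,[-12.3,25.1,18.9],[0,0,0]],[6,[-12.3,25.1,18.9],[0,0,0]],[6,[-12.3,25.1,23.9],[0,0,0]],[6,[-12.3,25.1,26.3],[0,0,0]],[6,[-12.3,25.1,26.7],[0,0,0]]]}}

```text
time: 5.12
tcp_pos: [0.4393, -0.1194, 0.0511]
tool_rot: [[0.898, 0.44, -0.001], [0.44, -0.898, 0.001], [-0.001, -0.001, -1.0]]
wrist_force: [-0.4, 0.4, -0.1]
width: 0.06
grasp_force: 0.0
```

Call:
{"name": "apply_moves", "arguments": {"rows": [[6,[0,0,0],[0,0,0]],[1.5,[0,0,0],[0,0,0]],[1.5,[0,0,0],[0,0,0]],[1.5,[0,0,0],[0,0,0]],[1.5,[0,0,0],[0,0,0]],[1.5,[0,0,0],[0,0,0]],[1.5,[0,0,0],[0,0,0]]], "force": 15}}

```text
time: 6.0
tcp_pos: [0.4395, -0.1207, 0.0518]
tool_rot: [[0.899, 0.438, 0.0], [0.438, -0.899, -0.0], [0.0, 0.0, -1.0]]
wrist_force: [-0.5, -1.1, 5.3]
width: 0.0273
grasp_force: 15.0
```

```bash
python3 t.py 439.4 -120.8 51  482.8 105.1 180 482.8 105.1 56
```

```text
[-0.02, -0.0, 0.08]
[13.79, -18.4, -12.82]
[13.79, -18.4, -0.42]
```

Call:
{"name": "apply_moves", "arguments": {"rows": [[1.5,[0,0,-5],[0,0,0]],[1.5,[0,0,-13],[0,0,0]],[1.5,[3,-4,-13],[0,0,0]],[1.5,[7,-9.5,-13],[0,0,0]],[1.5,[10.5,-14,-13],[0,0,0]],[1.5,[13,-17.4,-13],[0,0,0]],[1.5,[13.8,-18.4,-13],[0,0,0]],[1.5,[13.8,-18.4,-9],[0,0,0]],[1.5,[13.8,-18.4,-6],[0,0,0]],[1.5,[13.8,-18.4,-6],[0,0,0]]]}}

```text
time: 7.25
tcp_pos: [0.4811, 0.104, 0.1099]
tool_rot: [[0.899, 0.438, -0.005], [0.438, -0.899, -0.002], [-0.005, -0.0, -1.0]]
wrist_force: [0.3, 0.1, -0.4]
width: 0.0275
grasp_force: 15.0
```

```bash
python3 - <<'E'
from h import *
s,p,d=shot('wrist','w3')
print(s['tcp_pos'],np.round(s['wrist_force'],2),s['width'])
C=cloud('wrist',d,s)
n=C[(np.hypot(C[:,0]-.5147,C[:,1]-.1029)<.075)]
R=n[(n[:,2]>.027)&(n[:,2]<.036)]
A=np.c_[2*R[:,:2],np.ones(len(R))]; x=np.linalg.lstsq(A,(R[:,:2]**2).sum(1),rcond=None)[0]; print('tin',x[:2],np.sqrt(x[2]+x[:2]@x[:2]),len(R))
r=np.hypot(*(R[:,:2]-x[:2]).T); print(np.percentile(r,[5,50,95]))
E
python3 t.py 482.8 105.1 56.5
```

```text
[0.48109922 0.10395775 0.1099218 ] [ 0.3  0.1 -0.4] 0.027524615115050007
tin [0.51489512 0.10297424] 0.0635339969506557 6534
[0.06110416 0.06343092 0.06614052]
[0.13, -0.04, 5.46]
```

View pics/w3.png

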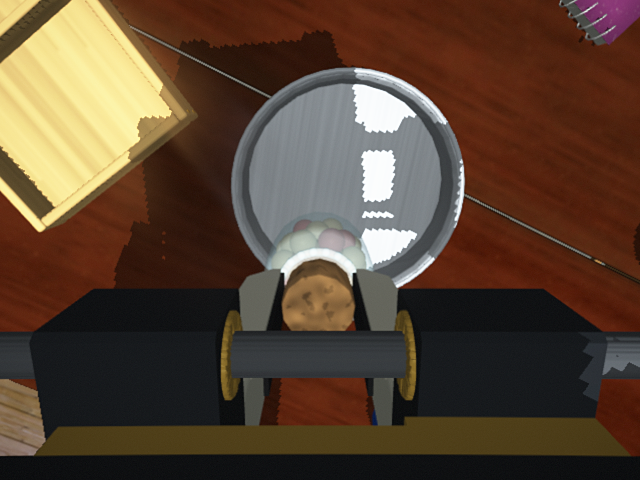

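The view shows the jar held by its cork at (318,296), above the near side of the tin (centre about (350,180)). I'll lower it gently.

Call:
{"name": "apply_moves", "arguments": {"rows": [[1.5,[0,0,3],[0,0,0]],[1.5,[0,0,4.6],[0,0,0]],[1.5,[0,0,5.1],[0,0,0]],[1.5,[0,0,5.4],[0,0,0]],[1.5,[0,0,5.5],[0,0,0]],[1.5,[0,0,5.5],[0,0,0]]]}}

```text
time: 8.05
tcp_pos: [0.4829, 0.1053, 0.0571]
tool_rot: [[0.899, 0.438, 0.001], [0.438, -0.899, 0.0], [0.001, 0.0, -1.0]]
wrist_force: [0.1, 0.1, -1.4]
width: 0.0276
grasp_force: 15.0
```

Call:
{"name": "apply_moves", "arguments": {"rows": [[1.5,[0,0,0.1],[0,0,0]],[1.5,[0,0,0.15],[0,0,0]],[1.5,[0,0,0.15],[0,0,0]]]}}

```text
time: 8.43
tcp_pos: [0.4832, 0.1051, 0.0557]
tool_rot: [[0.899, 0.438, 0.001], [0.438, -0.899, -0.0], [0.001, 0.001, -1.0]]
wrist_force: [-0.2, -1.3, 6.5]
width: 0.0275
grasp_force: 15.0
```

Call:
{"name": "apply_moves", "arguments": {"rows": [[3.8,[0,0,0],[0,0,0]],[3.8,[0,0,0],[0,0,0]],[3.8,[0,0,0],[0,0,0]],[3.8,[0,0,-3],[0,0,0]],[3.8,[0,0,-8],[0,0,0]],[5,[0,0,-12],[0,0,0]],[5,[0,0,-12],[0,0,0]]]}}

```text
time: 9.3
tcp_pos: [0.4841, 0.1056, 0.1777]
tool_rot: [[0.899, 0.438, 0.005], [0.438, -0.899, 0.001], [0.005, 0.001, -1.0]]
wrist_force: [0.0, 0.3, -0.4]
width: 0.0493
grasp_force: 0.0
```

```bash
python3 t.py 589.2 -223.6 175 589.2 -223.6 53
```

```text
[-4.97, 34.2, 0.28]
[-5.04, 34.19, 12.48]
```

Call:
{"name": "apply_moves", "arguments": {"rows": [[5,[-4.8,34.2,0],[0,0,0]],[5,[-4.8,34.2,0],[0,0,0]],[5,[-4.8,34.2,0],[0,0,0]],[5,[-4.8,34.2,0],[0,0,0]],[5,[-4.8,34.2,0],[0,0,0]],[5,[-4.8,34.2,0],[0,0,0]],[5,[-4.8,34.2,4],[0,0,0]],[5,[-4.8,34.2,8],[0,0,0]],[5,[-4.8,34.2,10],[0,0,0]],[5,[-4.8,34.2,10],[0,0,0]]]}}

```text
time: 10.55
tcp_pos: [0.5878, -0.2225, 0.0723]
tool_rot: [[0.899, 0.439, -0.005], [0.439, -0.899, 0.001], [-0.004, -0.003, -1.0]]
wrist_force: [-0.9, 0.7, 0.1]
width: 0.0501
grasp_force: 0.0
```

```bash
python3 t.py 589.2 -223.6 53
```

```text
[0.09, 0.16, 1.93]
```

Call:
{"name": "apply_moves", "arguments": {"rows": [[5,[0,0,1],[0,0,0]],[5,[0,0,2],[0,0,0]],[5,[0,0,2.2],[0,0,0]],[5,[0,0,2.2],[0,0,0]],[1.5,[0,0,2.2],[0,0,0]],[1.5,[0,0,2.2],[0,0,0]],[1.5,[0,0,2.2],[0,0,0]],[1.5,[0,0,2.2],[0,0,0]],[1.5,[0,0,2.2],[0,0,0]],[1.5,[0,0,2.2],[0,0,0]]]}}

```text
time: 11.8
tcp_pos: [0.5896, -0.2233, 0.0533]
tool_rot: [[0.899, 0.438, 0.0], [0.438, -0.899, -0.0], [0.0, 0.0, -1.0]]
wrist_force: [0.4, 0.2, 2.3]
width: 0.0279
grasp_force: 15.0
```

```bash
python3 t.py 532.6 129.4 180 532.6 129.4 58
```

```text
[10.34, -34.2, -12.68]
[10.33, -34.2, -0.48]
```

Call:
{"name": "apply_moves", "arguments": {"rows": [[1.5,[0,0,-6],[0,0,0]],[1.5,[0,0,-12],[0,0,0]],[1.5,[1.5,-5,-13],[0,0,0]],[1.5,[3.2,-10.5,-13],[0,0,0]],[1.5,[4.8,-16,-13],[0,0,0]],[1.5,[6.5,-21.5,-13],[0,0,0]],[1.5,[8.1,-27,-13],[0,0,0]],[1.5,[9.6,-32,-13],[0,0,0]],[1.5,[10.3,-34.2,-13],[0,0,0]],[1.5,[10.3,-34.2,-13],[0,0,0]]]}}

```text
time: 13.05
tcp_pos: [0.5314, 0.1314, 0.1829]
tool_rot: [[0.897, 0.442, -0.001], [0.442, -0.897, 0.0], [-0.0, -0.001, -1.0]]
wrist_force: [0.0, 0.2, -0.6]
width: 0.0274
grasp_force: 15.0
```

Call:
{"name": "apply_moves", "arguments": {"rows": [[1.5,[0,0,4],[0,0,0]],[1.5,[0,0,8],[0,0,0]],[1.5,[0,0,10],[0,0,0]],[1.5,[0,0,11.5],[0,0,0]],[1.5,[0,0,12.2],[0,0,0]],[1.5,[0,0,12.4],[0,0,0]],[1.5,[0,0,12.4],[0,0,0]],[1.5,[0,0,12.4],[0,0,0]]]}}

```text
time: 14.05
tcp_pos: [0.5325, 0.1295, 0.0597]
tool_rot: [[0.899, 0.438, 0.001], [0.438, -0.899, 0.0], [0.001, 0.0, -1.0]]
wrist_force: [-0.2, 0.6, -1.8]
width: 0.0275
grasp_force: 15.0
```

Call:
{"name": "apply_moves", "arguments": {"rows": [[1.5,[0,0,0.15],[0,0,0]],[1.5,[0,0,0.25],[0,0,0]],[1.5,[0,0,0.25],[0,0,0]]]}}

```text
time: 14.42
tcp_pos: [0.5325, 0.1293, 0.0571]
tool_rot: [[0.899, 0.438, 0.001], [0.438, -0.899, 0.0], [0.001, 0.0, -1.0]]
wrist_force: [-0.7, -0.3, 6.2]
width: 0.0277
grasp_force: 15.0
```

Call:
{"name": "apply_moves", "arguments": {"rows": [[3.8,[0,0,0],[0,0,0]],[3.8,[0,0,0],[0,0,0]],[3.8,[0,0,0],[0,0,0]],[3.8,[0,0,-3],[0,0,0]],[3.8,[0,0,-8],[0,0,0]],[5,[0,0,-12],[0,0,0]],[5,[0,0,-12],[0,0,0]],[5,[0,0,-12],[0,0,0]]]}}

```text
time: 15.42
tcp_pos: [0.5318, 0.1291, 0.1761]
tool_rot: [[0.899, 0.438, -0.0], [0.438, -0.899, -0.0], [-0.0, 0.0, -1.0]]
wrist_force: [0.1, -0.1, -0.3]
width: 0.0498
grasp_force: 0.0
```

```bash
python3 t.py 601 -339 175 601 -339 75 601 -339 53
```

```text
[-14.3, 45.11, 0.12]
[-14.29, 45.11, 10.12]
[-14.29, 45.11, 12.32]
```

Call:
{"name": "apply_moves", "arguments": {"rows": [[5,[-14.3,45.1,0],[0,0,0]],[5,[-14.3,45.1,0],[0,0,0]],[5,[-14.3,45.1,0],[0,0,0]],[5,[-14.3,45.1,0],[0,0,0]],[5,[-14.3,45.1,0],[0,0,0]],[5,[-14.3,45.1,0],[0,0,0]],[5,[-14.3,45.1,0],[0,0,0]],[5,[-14.3,45.1,0],[0,0,0]],[5,[-14.3,45.1,5],[0,0,0]],[5,[-14.3,45.1,8],[0,0,0]]]}}

```text
time: 16.68
tcp_pos: [0.5994, -0.3386, 0.0924]
tool_rot: [[0.899, 0.437, -0.004], [0.437, -0.899, 0.002], [-0.003, -0.004, -1.0]]
wrist_force: [-0.2, 0.8, -0.5]
width: 0.0503
grasp_force: 0.0
```

Call:
{"name": "apply_moves", "arguments": {"rows": [[5,[0,0,2],[0,0,0]],[5,[0,0,3.8],[0,0,0]],[5,[0,0,4.25],[0,0,0]],[5,[0,0,4.25],[0,0,0]],[1.5,[0,0,4.25],[0,0,0]],[1.5,[0,0,4.25],[0,0,0]],[1.5,[0,0,4.25],[0,0,0]],[1.5,[0,0,4.25],[0,0,0]],[1.5,[0,0,4.25],[0,0,0]],[1.5,[0,0,4.25],[0,0,0]]]}}

```text
time: 17.92
tcp_pos: [0.6017, -0.3389, 0.0546]
tool_rot: [[0.899, 0.438, 0.001], [0.438, -0.899, -0.0], [0.001, 0.001, -1.0]]
wrist_force: [0.0, 1.2, 5.4]
width: 0.0276
grasp_force: 15.0
```

```bash
python3 t.py 601 -339 53 528.9 73.7 180 528.9 73.7 60
```

```text
[-0.07, -0.02, 0.16]
[11.55, -40.26, -12.56]
[11.54, -40.27, -0.56]
```

Call:
{"name": "apply_moves", "arguments": {"rows": [[1.5,[0,0,-6],[0,0,0]],[1.5,[0,0,-12],[0,0,0]],[1.5,[1.6,-5.5,-13],[0,0,0]],[1.5,[3.2,-11,-13],[0,0,0]],[1.5,[4.8,-17,-13],[0,0,0]],[1.5,[6.5,-23,-13],[0,0,0]],[1.5,[8.3,-29,-13],[0,0,0]],[1.5,[9.9,-34.5,-13],[0,0,0]],[1.5,[11.1,-38.7,-13],[0,0,0]],[1.5,[11.5,-40.2,-13],[0,0,0]]]}}

```text
time: 19.18
tcp_pos: [0.5275, 0.076, 0.184]
tool_rot: [[0.897, 0.442, -0.001], [0.442, -0.897, 0.001], [-0.0, -0.001, -1.0]]
wrist_force: [0.3, 0.2, -1.4]
width: 0.0271
grasp_force: 15.0
```

Call:
{"name": "apply_moves", "arguments": {"rows": [[1.5,[0,0,0],[0,0,0]],[1.5,[0,0,0],[0,0,0]]]}}

```text
time: 19.42
tcp_pos: [0.5286, 0.0712, 0.1839]
tool_rot: [[0.9, 0.436, -0.0], [0.436, -0.9, -0.001], [-0.001, 0.001, -1.0]]
wrist_force: [0.3, -0.5, -0.7]
width: 0.0279
grasp_force: 15.0
```

```bash
python3 - <<'E'
from h import *
s,p,d=shot('wrist','w4')
print(s['tcp_pos'],s['width'])
C=cloud('wrist',d,s)
n=C[(np.hypot(C[:,0]-.5147,C[:,1]-.1029)<.075)]
R=n[(n[:,2]>.027)&(n[:,2]<.036)&(np.hypot(n[:,0]-.5147,n[:,1]-.1029)>.058)]
A=np.c_[2*R[:,:2],np.ones(len(R))]; x=np.linalg.lstsq(A,(R[:,:2]**2).sum(1),rcond=None)[0]; print('tin',x[:2],np.sqrt(x[2]+x[:2]@x[:2]),len(R))
for xy in [(.4828,.1051),(.5326,.1294)]:
    Q=n[(np.hypot(n[:,0]-xy[0],n[:,1]-xy[1])<.025)&(n[:,2]>.068)&(n[:,2]<.08)]
    if len(Q)>20: print(cv2.minAreaRect((Q[:,:2]*1000).astype(np.float32)),np.percentile(Q[:,2],[5,50,95]),len(Q))
E
python3 t.py 528.9 73.7 60 528.9 73.7 58.6
```

```text
[0.52863537 0.07118362 0.18389948] 0.02788008729559277
tin [0.51501704 0.10278086] 0.06374532032520663 3127
((483.8892822265625, 107.01289367675781), (23.84276008605957, 27.613666534423828), 56.484283447265625) [0.07094535 0.07262977 0.07376045] 1112
((531.0065307617188, 129.4338836669922), (27.389982223510742, 27.404926300048828), 80.720458984375) [0.07130416 0.07266373 0.07385795] 1433
[0.14, -0.23, 12.39]
[0.14, -0.23, 12.53]
```

View pics/w4.png

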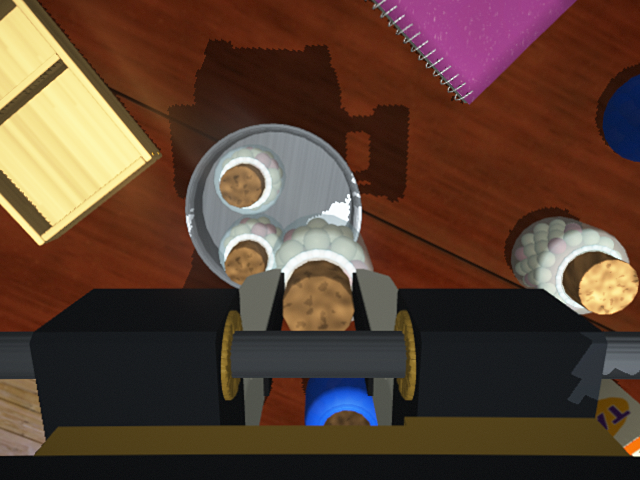

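Two jars stand in the tin, with corks at (241,186) and (246,262) and tops at 73 mm. The third is held above the free place, so I'll lower it.

Call:
{"name": "apply_moves", "arguments": {"rows": [[1.5,[0,0,4],[0,0,0]],[1.5,[0,0,8],[0,0,0]],[1.5,[0,0,10.5],[0,0,0]],[1.5,[0,0,11.8],[0,0,0]],[1.5,[0,0,12.3],[0,0,0]],[1.5,[0,0,12.3],[0,0,0]],[1.5,[0,0,12.3],[0,0,0]]]}}

```text
time: 20.35
tcp_pos: [0.529, 0.073, 0.0619]
tool_rot: [[0.899, 0.438, 0.001], [0.438, -0.899, 0.0], [0.001, 0.0, -1.0]]
wrist_force: [0.4, 0.2, -1.7]
width: 0.0273
grasp_force: 15.0
```

Call:
{"name": "apply_moves", "arguments": {"rows": [[1.5,[0,0,0.2],[0,0,0]],[1.5,[0,0,0.33],[0,0,0]],[1.5,[0,0,0.33],[0,0,0]],[1.5,[0,0,0.33],[0,0,0]]]}}

```text
time: 20.85
tcp_pos: [0.529, 0.0728, 0.0584]
tool_rot: [[0.899, 0.438, 0.001], [0.438, -0.899, -0.0], [0.001, 0.001, -1.0]]
wrist_force: [0.1, -1.1, 5.5]
width: 0.0276
grasp_force: 15.0
```

Call:
{"name": "apply_moves", "arguments": {"rows": [[3.8,[0,0,0],[0,0,0]],[3.8,[0,0,0],[0,0,0]],[3.8,[0,0,0],[0,0,0]],[3.8,[0,0,-3],[0,0,0]],[3.8,[0,0,-8],[0,0,0]],[6,[0,0,-12],[0,0,0]],[6,[0,0,-12],[0,0,0]],[6,[0,0,-12],[0,0,0]]]}}

```text
time: 21.85
tcp_pos: [0.5281, 0.0729, 0.1773]
tool_rot: [[0.899, 0.438, -0.0], [0.438, -0.899, -0.0], [-0.001, 0.0, -1.0]]
wrist_force: [-0.3, 0.5, -0.1]
width: 0.0592
grasp_force: 0.0
```

```bash
python3 t.py 577.5 -120 180 577.5 -120 90 577.5 -120 61
```

```text
[-4.01, 19.5, -0.26]
[-4.0, 19.5, 8.74]
[-4.0, 19.5, 11.64]
```

Call:
{"name": "apply_moves", "arguments": {"rows": [[6.5,[-4,19.5,0],[0,0,0]],[6.5,[-4,19.5,0],[0,0,0]],[6.5,[-4,19.5,0],[0,0,0]],[6.5,[-4,19.5,0],[0,0,0]],[6.5,[-4,19.5,4],[0,0,0]],[6.5,[-4,19.5,8.5],[0,0,0]],[6.5,[-4,19.5,10.5],[0,0,0]],[6.5,[-4,19.5,11.4],[0,0,0]],[6.5,[-4,19.5,11.5],[0,0,0]],[6.5,[-4,19.5,11.5],[0,0,0]]]}}

```text
time: 23.1
tcp_pos: [0.5783, -0.1195, 0.0634]
tool_rot: [[0.899, 0.439, 0.001], [0.439, -0.899, -0.0], [0.001, 0.0, -1.0]]
wrist_force: [0.1, -0.1, 0.3]
width: 0.0649
grasp_force: 0.0
```

Call:
{"name": "apply_moves", "arguments": {"rows": [[6.5,[0,0,0],[0,0,0]],[2.5,[0,0,0],[0,0,0]],[2.5,[0,0,0],[0,0,0]],[2.5,[0,0,0],[0,0,0]],[2.5,[0,0,0],[0,0,0]],[2.5,[0,0,0],[0,0,0]],[2.5,[0,0,0],[0,0,0]]], "force": 22}}

```text
time: 23.98
tcp_pos: [0.5781, -0.1199, 0.0629]
tool_rot: [[0.899, 0.438, 0.0], [0.438, -0.899, -0.0], [0.0, 0.0, -1.0]]
wrist_force: [0.7, -1.3, 2.6]
width: 0.0391
grasp_force: 22.0
```

```bash
python3 t.py 577.5 -120 61  481.9 268.6 190 481.9 268.6 66
```

```text
[-0.06, -0.01, 0.19]
[8.38, -39.13, -12.72]
[8.38, -39.13, -0.32]
```

Call:
{"name": "apply_moves", "arguments": {"rows": [[2.5,[0,0,-6],[0,0,0]],[2.5,[0,0,-12],[0,0,0]],[2.5,[1.2,-5.5,-13],[0,0,0]],[2.5,[2.4,-11,-13],[0,0,0]],[2.5,[3.6,-17,-13],[0,0,0]],[2.5,[4.9,-23,-13],[0,0,0]],[2.5,[6.2,-29,-13],[0,0,0]],[2.5,[7.3,-34,-13],[0,0,0]],[2.5,[8.1,-37.8,-13],[0,0,0]],[2.5,[8.4,-39.1,-13],[0,0,0]]]}}

```text
time: 25.22
tcp_pos: [0.4806, 0.2711, 0.1925]
tool_rot: [[0.897, 0.442, -0.001], [0.442, -0.897, 0.0], [-0.001, -0.001, -1.0]]
wrist_force: [-0.1, -0.7, -2.0]
width: 0.0392
grasp_force: 22.0
```

Call:
{"name": "apply_moves", "arguments": {"rows": [[2.5,[0,0,3],[0,0,0]],[2.5,[0,0,6],[0,0,0]],[2.5,[0,0,7],[0,0,0]],[2.5,[0,0,7],[0,0,0]]]}}

```text
time: 25.72
tcp_pos: [0.482, 0.2678, 0.1225]
tool_rot: [[0.899, 0.438, -0.001], [0.438, -0.899, -0.001], [-0.001, 0.0, -1.0]]
wrist_force: [-0.2, -0.0, -1.1]
width: 0.0395
grasp_force: 22.0
```

```bash
python3 - <<'E'
from h import *
s,p,d=shot('wrist','w5')
print(s['tcp_pos'],s['width'])
C=cloud('wrist',d,s)
T=C[(np.hypot(C[:,0]-.496,C[:,1]-.295)<.11)]; R=T[(T[:,2]>.020)&(T[:,2]<.03)]
print(cv2.minAreaRect((R[:,:2]*1000).astype(np.float32)),len(R))
E
python3 t.py 481.9 268.6 66.9
```

```text
[0.48202568 0.26780293 0.12246922] 0.03945882342928996
((496.4552001953125, 294.5755615234375), (148.54013061523438, 116.798583984375), 61.95513153076172) 8078
[-0.02, -0.06, 5.62]
```

View pics/w5.png

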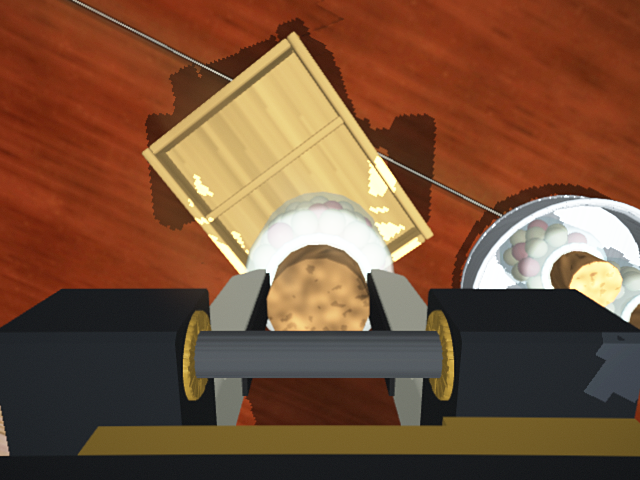

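The tray is at about (290,160) with the large jar held above its wide compartment. The fit confirms the tray pose, so I'll lower the jar.

Call:
{"name": "apply_moves", "arguments": {"rows": [[2.5,[0,0,3],[0,0,0]],[2.5,[0,0,4.6],[0,0,0]],[2.5,[0,0,5.2],[0,0,0]],[2.5,[0,0,5.4],[0,0,0]],[2.5,[0,0,5.4],[0,0,0]],[2.5,[0,0,5.4],[0,0,0]]]}}

```text
time: 26.52
tcp_pos: [0.4823, 0.2687, 0.0693]
tool_rot: [[0.899, 0.438, 0.001], [0.438, -0.899, 0.0], [0.001, -0.0, -1.0]]
wrist_force: [0.4, 0.5, -2.3]
width: 0.0392
grasp_force: 22.0
```

Call:
{"name": "apply_moves", "arguments": {"rows": [[2.5,[0,0,0.15],[0,0,0]],[2.5,[0,0,0.24],[0,0,0]],[2.5,[0,0,0.24],[0,0,0]],[2.5,[0,0,0.24],[0,0,0]]]}}

```text
time: 27.02
tcp_pos: [0.4824, 0.2686, 0.0668]
tool_rot: [[0.899, 0.438, 0.001], [0.438, -0.899, 0.0], [0.001, 0.0, -1.0]]
wrist_force: [-0.5, -1.2, 5.8]
width: 0.0394
grasp_force: 22.0
```

Call:
{"name": "apply_moves", "arguments": {"rows": [[5.2,[0,0,0],[0,0,0]],[5.2,[0,0,0],[0,0,0]],[5.2,[0,0,0],[0,0,0]],[5.2,[0,0,-3],[0,0,0]],[5.2,[0,0,-8],[0,0,0]],[5.2,[0,0,-12],[0,0,0]],[5.2,[0,0,-12],[0,0,0]],[5.2,[0,0,-12],[0,0,0]]]}}

```text
time: 28.02
tcp_pos: [0.4818, 0.2682, 0.1859]
tool_rot: [[0.899, 0.438, -0.0], [0.438, -0.899, -0.0], [-0.0, 0.0, -1.0]]
wrist_force: [-0.1, -0.1, -0.2]
width: 0.0519
grasp_force: 0.0
```

```bash
python3 t.py 458.2 -335.7 180 458.2 -335.7 36; python3 - <<'E'
from h import *
s,p,d=shot('wrist','w6'); C=cloud('wrist',d,s)
Q=C[(np.hypot(C[:,0]-.482,C[:,1]-.2687)<.03)&(C[:,2]>.07)&(C[:,2]<.1)]
print(cv2.minAreaRect((Q[:,:2]*1000).astype(np.float32)),np.percentile(Q[:,2],[5,50,95]))
E
```

```text
[-28.59, 53.24, 0.61]
[-28.58, 53.24, 15.01]
((481.7519836425781, 268.23114013671875), (39.13067626953125, 39.101402282714844), 26.773027420043945) [0.07893612 0.08068342 0.08181298]
```

Call:
{"name": "apply_moves", "arguments": {"rows": [[5,[-28.6,53.2,0.6],[0,0,0.53]],[5,[-28.6,53.2,0.6],[0,0,0.53]],[5,[-28.6,53.2,0.6],[0,0,0.53]],[5,[-28.6,53.2,0.6],[0,0,0.53]],[5,[-28.6,53.2,0.6],[0,0,0.53]],[5,[-28.6,53.2,0.6],[0,0,0.53]],[5,[-28.6,53.2,0.6],[0,0,0.53]],[5,[-28.6,53.2,0.6],[0,0,0.53]],[5,[-28.6,53.2,0.6],[0,0,0.53]],[5,[-28.6,53.2,0.6],[0,0,0.53]]]}}

```text
time: 29.32
tcp_pos: [0.4568, -0.3379, 0.1787]
tool_rot: [[0.997, -0.079, -0.002], [-0.079, -0.997, 0.001], [-0.002, -0.0, -1.0]]
wrist_force: [0.6, 0.4, -0.3]
width: 0.0504
grasp_force: 0.0
```

Call:
{"name": "apply_moves", "arguments": {"rows": [[5,[0,0,0],[0,0,0]],[5,[0,0,0],[0,0,0]],[5,[0,0,0],[0,0,0]]]}}

```text
time: 29.7
tcp_pos: [0.4585, -0.3333, 0.1799]
tool_rot: [[0.997, -0.074, -0.001], [-0.074, -0.997, 0.001], [-0.001, -0.001, -1.0]]
wrist_force: [0.1, -0.0, -0.1]
width: 0.05
grasp_force: 0.0
```

```bash
python3 - <<'E'
from h import *
s,p,d=shot('wrist','w7'); C=cloud('wrist',d,s); print(s['tcp_pos'],s['joints'])
Q=C[(np.hypot(C[:,0]-.458,C[:,1]+.336)<.06)&(C[:,2]>.055)&(C[:,2]<.07)]
print(cv2.minAreaRect((Q[:,:2]*1000).astype(np.float32)),np.percentile(Q[:,2],[5,50,95]))
E
python3 t.py 458.2 -335.7 80 458.2 -335.7 36
```

```text
[ 0.45845057 -0.33333068  0.17992464] [ 34.42220893  26.41632989  -5.78874651 114.53351264   4.01781384
  39.30699545 -68.11870425]
((458.1372985839844, -335.44927978515625), (28.718862533569336, 85.33069610595703), 85.45259857177734) [0.05856176 0.05974393 0.06086448]
[-0.01, 0.23, 10.01]
[-0.01, 0.23, 14.41]
```

View pics/w7.png

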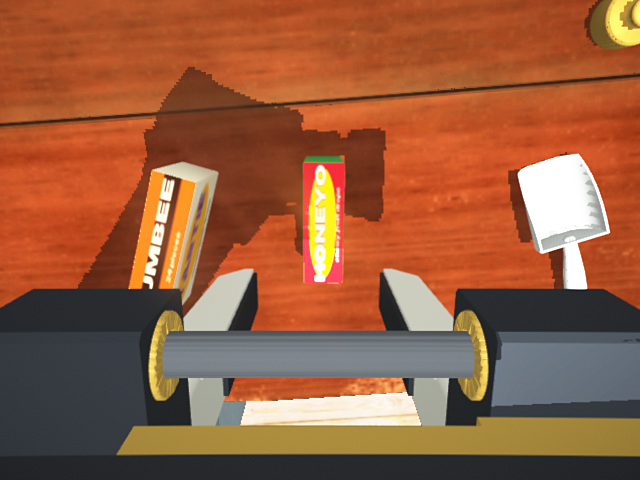

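The short carton is at (322,220), lined up between the fingers, with the long one at (180,235). I'll descend and grip.

Call:
{"name": "apply_moves", "arguments": {"rows": [[5,[0,0,4],[0,0,0]],[5,[0,0,8],[0,0,0]],[5,[0,0,11],[0,0,0]],[5,[0,0,13.5],[0,0,0]],[5,[0,0,14.4],[0,0,0]],[5,[0,0,14.4],[0,0,0]],[5,[0,0,14.4],[0,0,0]]]}}

```text
time: 30.62
tcp_pos: [0.4588, -0.3352, 0.0374]
tool_rot: [[0.997, -0.076, 0.001], [-0.076, -0.997, -0.001], [0.001, 0.001, -1.0]]
wrist_force: [0.2, 1.1, -0.4]
width: 0.05
grasp_force: 0.0
```

Call:
{"name": "apply_moves", "arguments": {"rows": [[1.5,[0,0,0],[0,0,0]],[1.5,[0,0,0],[0,0,0]],[1.5,[0,0,0],[0,0,0]],[1.5,[0,0,0],[0,0,0]],[1.5,[0,0,0],[0,0,0]],[1.5,[0,0,0],[0,0,0]]], "force": 15}}

```text
time: 31.38
tcp_pos: [0.4584, -0.3354, 0.0367]
tool_rot: [[0.997, -0.076, 0.0], [-0.076, -0.997, -0.001], [0.0, 0.001, -1.0]]
wrist_force: [-1.5, -2.1, 6.7]
width: 0.0281
grasp_force: 15.0
```

```bash
python3 t.py 518.8 337.5 180 518.8 337.5 42; python3 - <<'E'
from h import *
s=sensors.get_state();R=np.array(s['tool_rot']); print(np.degrees(np.arctan2(R[1,1],R[0,1])), s['joints'])
E
```

```text
[0.89, -67.55, -14.37]
[0.88, -67.56, -0.57]
-94.38333158766221 [ 33.02178437  38.72467532  -3.76879829 119.86905436   6.47214996
  21.5550282  -70.32492907]
```

Call:
{"name": "apply_moves", "arguments": {"rows": [[1.5,[0,0,-5],[0,0,0]],[1.5,[0,0,-11],[0,0,0]],[1.5,[0,-3,-15],[0,0,-0.15]],[1.5,[0.1,-8,-15],[0,0,-0.33]],[1.5,[0.2,-13,-15],[0,0,-0.51]],[1.5,[0.2,-18,-15],[0,0,-0.69]],[1.5,[0.3,-23,-15],[0,0,-0.87]],[1.5,[0.4,-28,-15],[0,0,-1.05]],[1.5,[0.4,-33,-15],[0,0,-1.23]],[1.5,[0.5,-38,-15],[0,0,-1.4]]]}}

```text
time: 32.62
tcp_pos: [0.4917, 0.0451, 0.1862]
tool_rot: [[0.239, 0.971, -0.001], [0.971, -0.239, -0.0], [-0.0, -0.001, -1.0]]
wrist_force: [0.5, 0.1, -0.8]
width: 0.0282
grasp_force: 15.0
```

```bash
python3 t.py 518.9 337 186; python3 - <<'E'
from h import *
s=sensors.get_state();R=np.array(s['tool_rot']); a=np.degrees(np.arctan2(R[1,1],R[0,1]));print(a,np.radians(62-a), s['joints'],s['width'])
E
```

```text
[29.0, -4.33, 0.02]
-13.81780003054051 1.3232702421515892 [ 10.66697731  23.70611858 -30.15613956 122.02043928  18.81554033
  38.74808935 -46.05053534] 0.028235090618929624
```

Call:
{"name": "apply_moves", "arguments": {"rows": [[1.5,[4,-0.6,0],[0,0,-0.18]],[1.5,[8.5,-1.3,0],[0,0,-0.36]],[1.5,[13,-2,0],[0,0,-0.54]],[1.5,[17,-2.6,0],[0,0,-0.72]],[1.5,[21,-3.2,0],[0,0,-0.9]],[1.5,[25,-3.8,0],[0,0,-1.08]],[1.5,[28,-4.2,0],[0,0,-1.23]],[1.5,[29,-4.3,0],[0,0,-1.32]],[1.5,[29,-4.3,2],[0,0,-1.32]],[1.5,[29,-4.3,4],[0,0,-1.32]]]}}

```text
time: 33.88
tcp_pos: [0.521, 0.3338, 0.1443]
tool_rot: [[-0.877, 0.48, -0.001], [0.48, 0.877, -0.001], [0.0, -0.002, -1.0]]
wrist_force: [-1.0, -0.2, -0.5]
width: 0.028
grasp_force: 15.0
```

Call:
{"name": "apply_moves", "arguments": {"rows": [[1.5,[0,0,2],[0,0,0]],[1.5,[0,0,2],[0,0,0]],[1.5,[0,0,2],[0,0,0]],[1.5,[0,0,2],[0,0,0]]]}}

```text
time: 34.38
tcp_pos: [0.5216, 0.3355, 0.1271]
tool_rot: [[-0.879, 0.478, 0.001], [0.478, 0.879, 0.001], [-0.0, 0.001, -1.0]]
wrist_force: [-0.5, -0.4, -0.3]
width: 0.0277
grasp_force: 15.0
```

```bash
python3 t.py 518.9 337 45; python3 - <<'E'
from h import *
s,p,d=shot('wrist','w8');R=np.array(s['tool_rot']); a=np.degrees(np.arctan2(R[1,1],R[0,1]));print(a,np.radians(62-a), np.round(s['joints'],1),s['width'])
C=cloud('wrist',d,s)
T=C[(np.hypot(C[:,0]-.496,C[:,1]-.295)<.11)]; W=T[(T[:,2]>.020)&(T[:,2]<.029)]
print(cv2.minAreaRect((W[:,:2]*1000).astype(np.float32)),len(W))
E
```

```text
[0.32, -0.01, 8.21]
61.46374268882534 0.009359455717889572 [ -9.1  40.3 -45.2 108.5  38.5  47.5 -13.3] 0.027747904963130527
((489.3443908691406, 298.36358642578125), (148.1661376953125, 100.67255401611328), 61.97549057006836) 5145
```

View pics/w8.png

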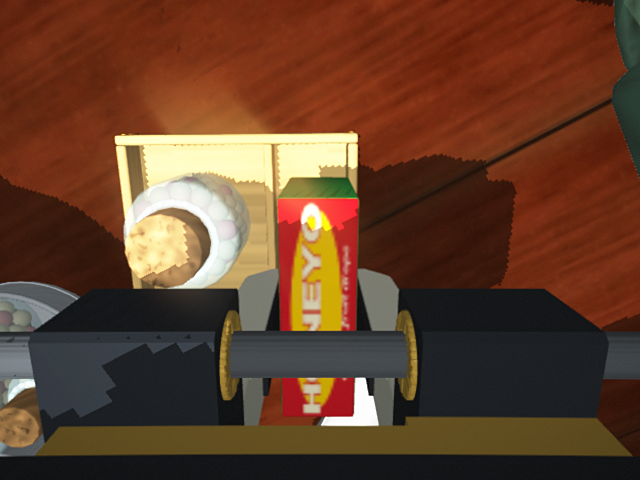

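The carton at (320,300) is aligned with the narrow compartment, whose walls show at x≈275 and x≈355, and the tray pose is unchanged. I'll lower it.

Call:
{"name": "apply_moves", "arguments": {"rows": [[1.5,[0.3,0,2],[0,0,0]],[1.5,[0.3,0,5],[0,0,0]],[1.5,[0.3,0,7],[0,0,0]],[1.5,[0.3,0,8],[0,0,0]],[1.5,[0.3,0,8.3],[0,0,0]],[1.5,[0.3,0,8.3],[0,0,0]],[1.5,[0.3,0,8.3],[0,0,0]]]}}

```text
time: 35.3
tcp_pos: [0.519, 0.3369, 0.0441]
tool_rot: [[-0.879, 0.478, 0.001], [0.478, 0.879, 0.001], [-0.0, 0.001, -1.0]]
wrist_force: [0.5, -0.6, -0.6]
width: 0.0281
grasp_force: 15.0
```

Call:
{"name": "apply_moves", "arguments": {"rows": [[1.5,[0,0,0.2],[0,0,0]],[1.5,[0,0,0.34],[0,0,0]],[1.5,[0,0,0.34],[0,0,0]],[1.5,[0,0,0.34],[0,0,0]]]}}

```text
time: 35.8
tcp_pos: [0.5191, 0.337, 0.0404]
tool_rot: [[-0.879, 0.478, 0.001], [0.478, 0.879, 0.001], [-0.0, 0.001, -1.0]]
wrist_force: [1.4, 0.4, 5.6]
width: 0.0275
grasp_force: 15.0
```

Call:
{"name": "apply_moves", "arguments": {"rows": [[3.5,[0,0,0],[0,0,0]],[3.5,[0,0,0],[0,0,0]],[3.5,[0,0,0],[0,0,0]],[3.5,[0,0,-3],[0,0,0]],[3.5,[0,0,-8],[0,0,0]],[3.5,[-3,-5,-14],[0,0,0]],[3.5,[-7,-10,-20],[0,0,0]],[3.5,[-7,-10,-24],[0,0,0]],[3.5,[-7,-10,-24],[0,0,0]],[3.5,[-7,-10,-24],[0,0,0]]]}}

```text
time: 37.05
tcp_pos: [0.5328, 0.215, 0.2804]
tool_rot: [[-0.878, 0.479, 0.001], [0.479, 0.878, 0.0], [-0.001, 0.001, -1.0]]
wrist_force: [0.3, 1.1, -0.4]
width: 0.0351
grasp_force: 0.0
```

```bash
python3 - <<'E'
from h import *
s,p,d=shot('wrist','w9'); print(s['tcp_pos'])
C=cloud('wrist',d,s)
for n,xy,r,z in [('carton',(.519,.337),.055,.055),('L',(.482,.268),.03,.07),('a',(.4835,.1065),.02,.065),('b',(.531,.1294),.02,.065),('c',(.529,.073),.02,.065)]:
    Q=C[(np.hypot(C[:,0]-xy[0],C[:,1]-xy[1])<r)&(C[:,2]>z)&(C[:,2]<.09)]
    if len(Q)>20: print(n,cv2.minAreaRect((Q[:,:2]*1000).astype(np.float32)),np.percentile(Q[:,2],[5,50,95]))
s2,p2,d2=shot('side'); cv2.imwrite('pics/s9.png',cv2.resize(p2[180:400,200:460],None,fx=2.5,fy=2.5))
E
```

```text
[0.53278141 0.21501741 0.28040095]
carton ((509.4471435546875, 319.6794128417969), (70.3201675415039, 84.27816772460938), 62.079647064208984) [0.05757533 0.06345713 0.06487567]
L ((481.7188720703125, 268.30438232421875), (38.69809341430664, 39.23214340209961), 15.245549201965332) [0.07925268 0.08051609 0.08180653]
a ((482.7289123535156, 105.2620849609375), (27.79640769958496, 27.147647857666016), 20.177492141723633) [0.06813008 0.07245942 0.07381401]
b ((531.0963134765625, 129.19482421875), (27.28025245666504, 27.091827392578125), 22.65011978149414) [0.06942158 0.0726055  0.07391168]
c ((527.456787109375, 72.51600646972656), (27.096336364746094, 26.658863067626953), 54.21966552734375) [0.06758903 0.07253273 0.0737929 ]
```

View pics/w9.png

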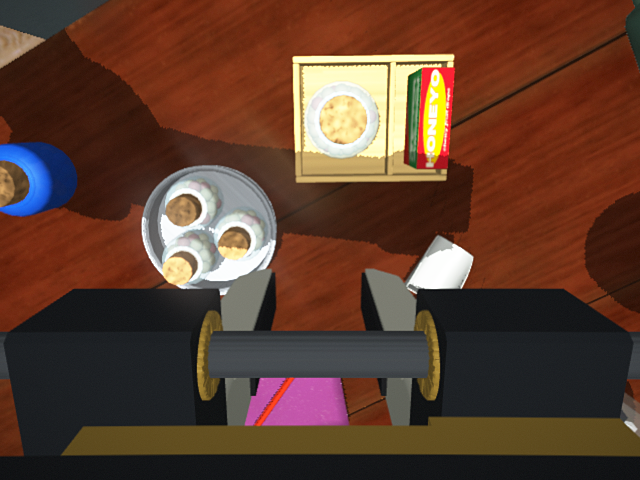

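View pics/s9.png

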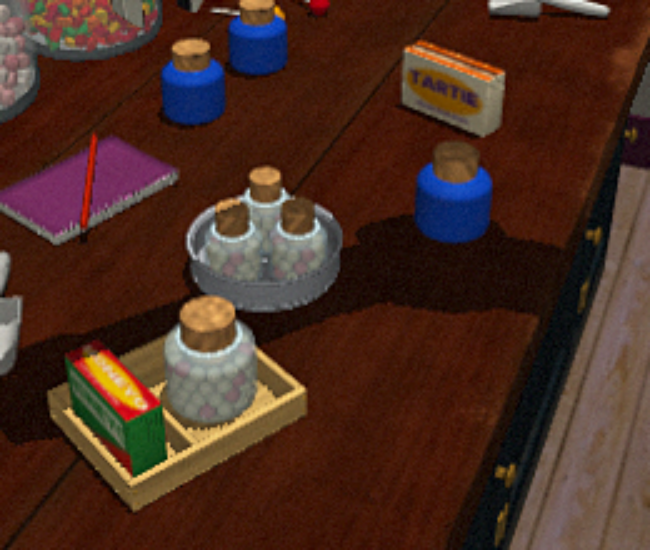

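Both views show three upright jars in a triangle in the tin, with tops at 73 mm. The large jar stands in the wide compartment, and the short carton stands upright in the narrow one with its top at 64 mm. The long carton hasn't moved and the arm is clear, so I'm handing it in.

```bash
python3 -c "
from plant import env
print(env.finish_job())"
```

```text
the job is handed in; nothing more can be done
None
```

Both gift packs are made up and handed in after about 37 s of the 128 s: three small jars upright in a triangle in the tin, then the large jar and the short carton in the tray, with the long carton untouched.

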